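# Load the battery tray and set the charger's inner knob against its limit stop

### The arm

A 6-joint arm with a two-finger parallel gripper is mounted at the origin on the work surface. World frame = base frame: x ahead of the robot, y to its left, z up, the work surface at z = 0. Lengths are in mm, angles in rad, forces in N, time in s.
With the tool pointing down it reaches from about 350 to 875 mm from the base axis. Payload 4.2 kg.
Tool frame: the origin (TCP) lies on the centre line of the jaws, within the pads' length; the fingertips stand 14 mm ahead of it and the grasp point (between the pads) lies 5 mm behind it (tcp_to_tips is the distance from the TCP to the fingertips, in mm); z points along the fingers, y is the direction in which the jaws open and shut (so a half turn about z gives the same grasp; the last joint's range is limited). The gripper opens to 85 mm and grips with 20 to 120 N. Pads are 22 mm wide; open, the fingers measure 114 mm over their backs; the gripper's body (76 mm by 85 mm) begins 54 mm behind the grasp point. The pads swing forward as they close: fully open they stand 13 mm farther back than shut.
Start: joints at [-1.089, 0.385, 0.008, 0, -1.194, -0.259], TCP at [138.119, -609.526, 245.312] pointing down, gripper open.
Joint ranges: [-3.14, 3.14], [-1.21, 2.06], [-1.07, 1.41], [-3.16, 2.05], [-2.99, -0.16], [-3.1, 3.1]. Speed limits (rad/s): [2.79, 2.79, 3.14, 3.14, 3.14, 3.14].

### API

Orientations are given as a unit quaternion [x, y, z, w].
In Python, from bench import read_state, get_image, job_done, tcp_to_tips gives the robot as it stands. The module is installed in compiled form; this text tells all that it offers.
- The arm moves only by the tool play_rows, never from a script. Its argument "targets" is a list of rows, each an object of numbers: "gripper": the gripper's target within -1 to 1 (shut at 1, half-way at 0, fully open at -1); "tx", "ty", "tz": the shift along the tool's x, y, z scaled (see below); "spin": the turn about the tool's z scaled (see below). A call has 1 to 12 rows; each row is the pose to reach, as a shift and turn from the pose commanded when the call began, along the tool's axes at that moment; what a row does not reach only later rows make up. The controller multiplies each number of a shift by 0.25 m and each number of a turn by pi/4 rad. A row lasts 1/8 s, in which the tool goes at most 62.5 mm and 10.7 degrees, less where a joint would pass 70% of its speed; a pose out of reach is approached as far as the arm can. A call with a number of a shift or a turn outside -1 to 1 is refused whole. A call with a gripper value outside its range is refused whole. The fingers move at their own pace and stop on an object; the grip force is fixed at half the most. Time passes only in rows, so rows that repeat a pose let the fingers close. It gives the time, the measured TCP pose, the force and the opening at its end, in the units of the state.
- read_state(): the state, without advancing time (a new reading comes with each control period).
- get_image(name): name is "scene" or "side" or "wrist"; returns a dict with "frame" (384x512x3 uint8, red, green, blue), "depth" (384x512 float32, mm along the optical axis (not along the pixel's ray), 0 where there is no reading), "mtx" (3x3 intrinsics, pixels), "k1" (the pictures are not rectified: a ray, as slopes to the right and down, at radius r is drawn at 1 + k1 r^2 times it, then the intrinsics apply), "world_to_cam" (4x4, takes a point from world to camera coordinates). Camera axes: x right, y up, looking along -z (the intrinsics and any distortion apply to the point x, -y, -z); pixel columns grow to the right and rows downward; lengths in mm; the calibration is good to about 2 mm. A picture is of the moment at which its call begins.
- job_done(): hands the job in, once; it reports no verdict.
The state is a dict: "clock": time; "joints": joint angles; "joint_vel": joint speeds; "joint_efforts": joint torques, N m; "position": TCP position; "ee_rot": TCP orientation; "contact_force": force on the tool from outside, world axes, zero at the start; "wrist_torque": the same for the moment, N m; "gripper_width": finger opening in mm.
Only numpy, scipy, OpenCV 4.12 (cv2) and the standard library are available. Lean on these libraries where they do the work, as an engineer would, in place of code of your own. Each camera call takes 0.05 s, during which the arm holds its last target.

### The job

First push the blue battery tray fully home into the bay in the side of the grey charger, until its flange sits flat against the charger. Then turn the yellow inner knob of the dial clockwise until its arm comes firmly up against the orange stop peg, and leave it resting there, without shifting the black outer ring that carries the peg. Leave the other things on the bench where they are.

Things in the scene. Friction and masses are not known exactly. Their poses are not given: they have to be found in the camera images.
- charger: Grey battery charger fixed to the bench, 150 (x) x 230 (y) x 84 mm high; origin at the centre of its underside, z up. A bay opens in its -y side. The dial (black ring, yellow knob) is on top, its vertical axis 40 mm from the origin along +y. A red button (fixed, unused) stands 10 mm up on the top at x +48, y -85 mm.
- bay_mouth (a point): Centre of the bay's mouth, in the plane of the charger's -y side, 25 mm above the bench; axes as the charger's, +y into the bay. The bay is a tunnel 92 mm wide, 56 mm high, 115 mm deep, with no floor (the tray slides on the bench), square-edged walls and a roof.
- tray_face (a point): Loose blue tray with two black batteries, 0.7 kg, drag on the bench 3 to 6 N. Point: centre of the inner side of its flange (110 x 50 mm plate, 8 mm thick), 25 mm above the bench; +y to its nose. Body 84 mm wide, 46 high, 108 from flange to nose, front corners 26 mm radius. Home, the flange stops against the charger and this point meets bay_mouth.
- push_bar (a point): Centre of the flat rear face of the tray's push bar, 52 mm behind tray_face (tray -y), 20 mm above the bench; axes as the tray's. The bar is 80 mm wide, 12 mm thick, 40 mm high, joined to the flange by a stem 30 mm wide and 30 mm high. It stays outside the bay.
- limit_ring: Black outer ring, 130 mm across, 14 mm thick; origin on the dial axis at the charger's top (84 mm above the bench), z up. It carries the upright orange peg, 12 mm across, centred at the ring's x +52, y -12 mm, its top 44 mm above the origin. It turns if pushed with more than about 0.6 N m (11 N on the peg) and must stay as it is.
- inner_knob: Yellow knob, concentric with the ring; origin as the ring's, z up. Hub 38 mm across and one arm along +x, 12 mm wide, to 62 mm from the axis, from 22 to 46 mm above the origin (8 mm clear over the ring). Friction about 0.1 N m (2.5 N at 40 mm); stays where left. Clockwise from above (-y side leading) it meets the peg after 1.0 to 3.0 rad.
- knob_face (a point): Point on the leading (-y) side of the knob's arm, 52 mm along the knob's x and -6 mm along its y from the axis, 34 mm above the charger's top; axes as the knob's.
- stop_face (a point): Point on the peg's side where the knob's arm meets it, 34 mm above the charger's top, 52 mm along the ring's x and -6 mm along its y; axes as the ring's. When they touch, knob_face coincides with it and knob and ring have the same orientation.
- plug_a: Bystander: spark plug lying on the bench, about 94 mm long along its x, 24 mm wide; origin underneath. Leave alone.
- plug_b: Bystander: a second, like spark plug. Leave alone.
- pulley: Bystander: cast aluminium pulley, 84 mm across, 36 mm high, lying flat; origin underneath at the centre. Leave alone.
- probe_holder: Bystander: steel multimeter probe holder, foot 60 x 90 mm, with an upright plate to 82 mm and two probes to 97 mm; origin underneath. Leave alone.
Not all that is in view belongs to the job. Of the things like the part that bears tray_face, leave any that is turquoise; of the rest the smaller one is meant.

How it is judged (in metres and radians):
On the way, in this order (a step that is already met when the one before it is completed fails the run):
1. the tray is fully home in the bay, its flange flat against the charger (y of tray_face in the frame of bay_mouth above -0.004 m and distance between tray_face and bay_mouth below 0.012 m and angle between the y axis of tray_face and the y axis of bay_mouth, either way round below 0.06 rad), for 0.2 s.
2. the knob's arm is pressed against the stop peg (over 1 N) (contact force between inner_knob and limit_ring above 1 N), for 0.1 s.
At the end, for the whole second after the job is handed in: the tray's flange is within 4 mm of the charger's side, centred within 12 mm and square within 0.06 rad; the knob's arm rests within 4 mm of the stop peg, still; the peg is within 4 mm of where it started (all of step 1 and distance between knob_face and stop_face below 0.004 m and distance of stop_face from where it was at the start of the episode below 0.004 m and angular speed of inner_knob below 0.05 rad/s); the robot touches nothing.
It fails at once if the outer ring is turned so that its peg moves more than 4 mm (distance of stop_face from where it was at the start of the episode above 0.004 m).
It fails at once if the plug a is moved more than 15 mm (distance of plug_a from where it was at the start of the episode above 0.015 m).
It fails at once if the plug b is moved more than 15 mm (distance of plug_b from where it was at the start of the episode above 0.015 m).
It fails at once if the pulley is moved more than 15 mm (distance of pulley from where it was at the start of the episode above 0.015 m).
It fails at once if the probe holder is moved more than 15 mm (distance of probe_holder from where it was at the start of the episode above 0.015 m).
It also fails if it takes over 64 s, if anything falls off the work surface, if the arm or the gripper's body presses on something with over 40 N, if the wrist force passes 120 N, or if a joint passes its speed limit or range.

## Working session

There is one attempt and no reset: what is moved stays moved. The work goes in short steps, Python scripts to look and compute and a tool call to move; the robot and the scene stay as the last step left them, time stands still between calls to the robot, and variables do not carry over. Pictures are saved under pics/ and viewed, and the job is handed in when it is done.

Besides the shell and the picture viewer there is one more tool, called after ">>>" in YAML: its name, and indented under it one key for each argument. play_rows: Moves the arm, as the interface text tells. Its arguments: {"type":"object","properties":{"targets":{"type":"array","items":{"type":"object","properties":{"gripper":{"type":"number"},"tx":{"type":"number","minimum":-1,"maximum":1},"ty":{"type":"number","minimum":-1,"maximum":1},"tz":{"type":"number","minimum":-1,"maximum":1},"spin":{"type":"number","minimum":-1,"maximum":1}}}}},"required":["targets"]}

```bash
mkdir -p pics; cat > h.py <<'E'
import numpy as np, cv2
from bench import read_state, get_image, job_done, tcp_to_tips
def grab(n):
    im=get_image(n); np.savez(f'{n}.npz',**im); return im
def save(fn,im): cv2.imwrite('pics/'+fn,im['frame'][:,:,::-1])
def load(n): return dict(np.load(f'{n}.npz'))
def ray(im,u,v):
    K=im['mtx'];k1=float(im['k1'])
    xd=(u-K[0,2])/K[0,0]; yd=(v-K[1,2])/K[1,1]
    rd=np.hypot(xd,yd); r=rd
    for _ in range(30): r=rd/(1+k1*r*r)
    s=r/rd if rd>0 else 1
    x,y=xd*s,yd*s
    T=im['world_to_cam'];R=T[:3,:3];t=T[:3,3]
    return -R.T@t, R.T@np.array([x,-y,-1.0])
def onz(im,u,v,z):
    o,d=ray(im,u,v); return o+d*(z-o[2])/d[2]
def ondepth(im,u,v):
    o,d=ray(im,u,v); return o+d*im['depth'][int(round(v)),int(round(u))]
def proj(im,p):
    T=im['world_to_cam'];c=T[:3,:3]@np.asarray(p)+T[:3,3]
    x,y=c[0]/-c[2],-c[1]/-c[2]; s=1+float(im['k1'])*(x*x+y*y)
    K=im['mtx']; return np.array([K[0,0]*x*s+K[0,2],K[1,1]*y*s+K[1,2]])
def cloud(im):
    K=im['mtx'];k1=float(im['k1']);h,w=im['depth'].shape
    u,v=np.meshgrid(np.arange(w),np.arange(h))
    xd=(u-K[0,2])/K[0,0]; yd=(v-K[1,2])/K[1,1];rd=np.hypot(xd,yd);r=rd.copy()
    for _ in range(30): r=rd/(1+k1*r*r)
    s=np.where(rd>0,r/np.maximum(rd,1e-9),1)
    c=np.stack([xd*s,-yd*s,-np.ones_like(xd)],-1)*im['depth'][...,None]
    T=im['world_to_cam']; return (c-T[:3,3])@T[:3,:3]
E
python3 - <<'E'
from h import *
for n in ['scene','side','wrist']:
    im=grab(n); save(n+'0.png',im); 
    T=im['world_to_cam'];print(n,(-T[:3,:3].T@T[:3,3]).round(),(-T[2,:3]).round(2),im['k1'],im['mtx'][0,0])
print(read_state(),tcp_to_tips)
E
```

```text
scene [950. 756. 647.] [-0.39 -0.74 -0.55] -0.10516264514267624 417.97136376891933
side [376. 782. 741.] [ 0.17 -0.75 -0.64] 0.02287462526489925 409.9517783559647
wrist [  61. -627.  374.] [ 0.3   0.07 -0.95] -0.09478606779927985 336.6286748426909
{'clock': 0.15, 'joints': array([-1.08939848e+00,  3.85395532e-01,  6.98225695e-03, -3.35839696e-04,
       -1.19403228e+00, -2.58612114e-01]), 'joint_vel': array([ 0.00175344, -0.00139851,  0.0031107 ,  0.00218156,  0.00128192,
        0.00092631]), 'joint_efforts': array([ 5.48127628e-04, -3.92677581e+01,  1.88583201e+01,  4.18862075e+00,
       -3.38526974e-03,  3.63136635e-06]), 'position': array([ 138.02512225, -609.15427445,  244.48248914]), 'ee_rot': array([-1.11101078e-01,  9.93808757e-01,  8.25252715e-04, -1.52668765e-04]), 'contact_force': array([0.41370245, 0.04884448, 0.21701864]), 'wrist_torque': array([-0.00082974,  0.01698797,  0.00332581]), 'gripper_width': 85.44451182418197} 14.0
```

View pics/scene0.png

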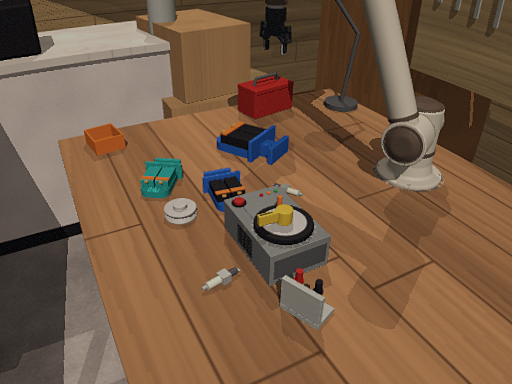

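View pics/side0.png

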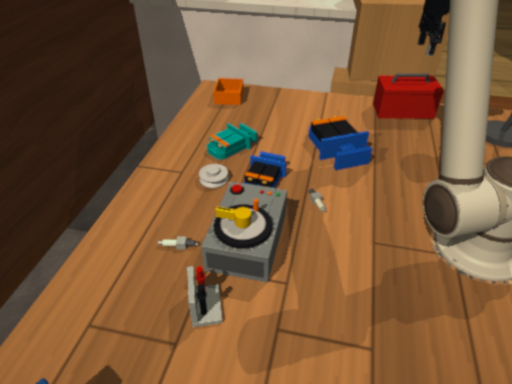

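View pics/wrist0.png

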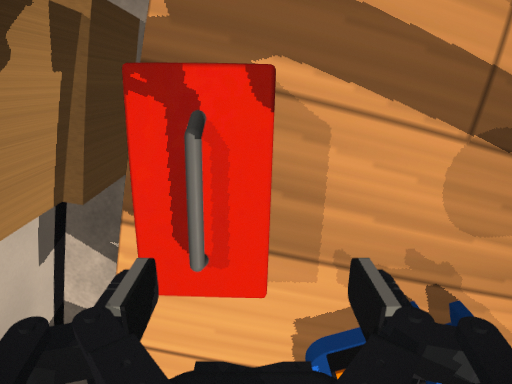

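Candidates for the tray: small blue one by the charger (side 266,168; scene 223,188), large blue one (side 340,142; scene 252,142), turquoise one (side 232,140; scene 161,177). By the description, the small blue one is meant. I'll take a close crop and rough positions.

```bash
python3 - <<'E'
from h import *
s=load('side');c=load('scene')
a=cv2.resize(s['frame'][110:290,150:390],None,fx=2.5,fy=2.5,interpolation=cv2.INTER_CUBIC)
b=cv2.resize(c['frame'][120:330,130:350],None,fx=2.5,fy=2.5,interpolation=cv2.INTER_CUBIC)
cv2.imwrite('pics/cs.png',a[:,:,::-1]);cv2.imwrite('pics/cc.png',b[:,:,::-1])
for n,im in(('side',s),('scene',c)):
    P=cloud(im); hsv=cv2.cvtColor(im['frame'],cv2.COLOR_RGB2HSV)
    for nm,lo,hi in(('yellow',(22,150,100),(32,255,255)),('blue',(105,150,40),(125,255,255)),('turq',(80,120,40),(100,255,255)),('orange',(8,200,120),(20,255,255))):
        m=cv2.inRange(hsv,lo,hi); k,l,st,ce=cv2.connectedComponentsWithStats(m)
        for i in range(1,k):
            if st[i,4]>25:
                q=P[l==i]; q=q[im['depth'][l==i]>0]
                if len(q):print(n,nm,ce[i].round(),st[i,4],np.median(q,0).round(),np.percentile(q,5,0).round(),np.percentile(q,95,0).round())
E
```

```text
side yellow [235. 215.] 485 [559. 148. 127.] [535. 131. 106.] [604. 163. 131.]
side blue [344. 148.] 1501 [ 340. -290.   43.] [ 279. -352.   12.] [ 429. -239.   70.]
side blue [271. 163.] 404 [ 542. -174.   39.] [ 508. -216.   13.] [ 600. -136.   50.]
side blue [ 42. 382.] 27 [760. 563. 109.] [755. 560. 108.] [764. 565. 111.]
side turq [233. 141.] 971 [ 688. -277.   32.] [ 638. -345.    7.] [ 746. -214.   47.]
side orange [228.  92.] 653 [ 800. -569.   28.] [ 748. -679.    3.] [ 844. -553.   49.]
side orange [328. 120.] 149 [ 405. -419.   64.] [ 359. -451.   58.] [ 450. -386.   66.]
side orange [219. 140.] 42 [ 725. -251.   44.] [ 697. -273.   43.] [ 756. -228.   46.]
side orange [258. 176.] 121 [568. -97.  44.] [ 531. -109.   42.] [602. -88.  46.]
side orange [255. 204.] 44 [531.  99. 118.] [527.  95. 104.] [534. 101. 130.]
scene yellow [277. 216.] 456 [564. 148. 126.] [540. 136. 106.] [607. 162. 132.]
scene blue [259. 146.] 1223 [ 361. -294.   33.] [ 283. -390.    6.] [ 455. -240.   71.]
scene blue [217. 182.] 494 [ 583. -175.   37.] [ 511. -217.   10.] [608. -79.  51.]
scene turq [161. 177.] 1111 [ 706. -265.   36.] [ 644. -343.    7.] [ 760. -214.   49.]
scene orange [232. 129.] 60 [ 417. -406.   64.] [ 365. -435.   60.] [ 453. -387.   67.]
scene orange [104. 139.] 877 [ 800. -576.   29.] [ 751. -680.    5.] [ 851. -554.   50.]
scene orange [148. 177.] 26 [ 745. -258.   46.] [ 731. -269.   44.] [ 757. -250.   48.]
scene orange [162. 178.] 27 [ 710. -236.   46.] [ 696. -246.   45.] [ 725. -225.   48.]
scene orange [279. 200.] 35 [534.  98. 120.] [529.  94. 109.] [537. 101. 129.]
```

View pics/cs.png

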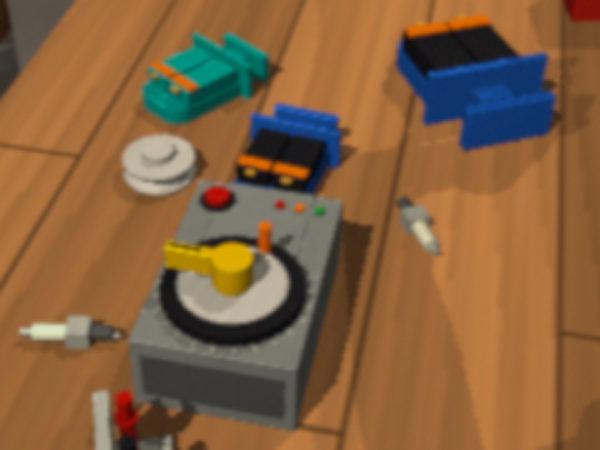

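View pics/cc.png

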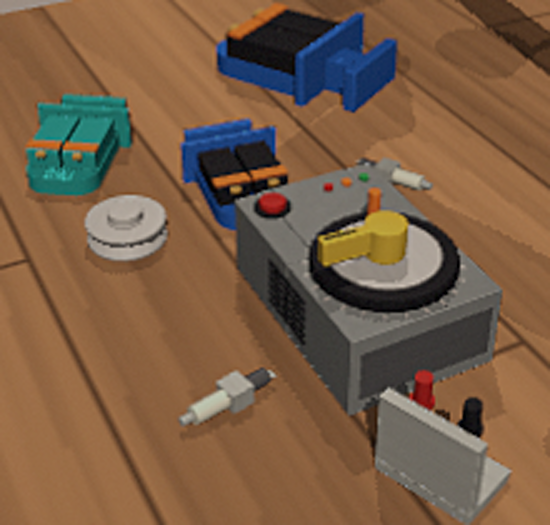

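The crops show the small blue tray with its nose just short of the charger's -y face (crop cs 290,160), while the larger blue one lies well apart. The knob arm points world +x and the peg lies toward -y. I'll move the wrist camera over the tray and charger.

>>> play_rows:
  targets:
    - {"tz": -0.42,"gripper": -1}
    - {"tx": -0.3,"ty": 0.2,"tz": -0.42,"spin": -0.3,"gripper": -1}
    - {"tx": -0.6,"ty": 0.4,"tz": -0.42,"spin": -0.6,"gripper": -1}
    - {"tx": -0.8,"ty": 0.6,"tz": -0.42,"spin": -0.8,"gripper": -1}
    - {"tx": -1,"ty": 0.78,"tz": -0.42,"spin": -1,"gripper": -1}
    - {"tx": -1,"ty": 0.78,"tz": -0.42,"spin": -1,"gripper": -1}
    - {"tx": -1,"ty": 0.78,"tz": -0.42,"spin": -1,"gripper": -1}
    - {"tx": -1,"ty": 0.78,"tz": -0.42,"spin": -1,"gripper": -1}
    - {"tx": -1,"ty": 0.78,"tz": -0.42,"spin": -1,"gripper": -1}

```text
invalid input
```

>>> play_rows:
  targets:
    - {"tx": 0.0,"ty": 0.0,"tz": -0.42,"spin": 0.0,"gripper": -1.0}
    - {"tx": -0.3,"ty": 0.2,"tz": -0.42,"spin": -0.3,"gripper": -1.0}
    - {"tx": -0.6,"ty": 0.4,"tz": -0.42,"spin": -0.6,"gripper": -1.0}
    - {"tx": -0.8,"ty": 0.6,"tz": -0.42,"spin": -0.8,"gripper": -1.0}
    - {"tx": -1.0,"ty": 0.78,"tz": -0.42,"spin": -1.0,"gripper": -1.0}
    - {"tx": -1.0,"ty": 0.78,"tz": -0.42,"spin": -1.0,"gripper": -1.0}
    - {"tx": -1.0,"ty": 0.78,"tz": -0.42,"spin": -1.0,"gripper": -1.0}
    - {"tx": -1.0,"ty": 0.78,"tz": -0.42,"spin": -1.0,"gripper": -1.0}

```text
clock: 1.15
position: [339.1, -363.7, 350.3]
ee_rot: [-0.484, 0.875, 0.0, -0.0]
contact_force: [-0.6, -0.3, 0.3]
gripper_width: 85.5
```

>>> play_rows:
  targets:
    - {"tx": -0.25,"ty": -0.05,"tz": 0.0,"spin": -0.2,"gripper": -1.0}
    - {"tx": -0.5,"ty": -0.1,"tz": 0.0,"spin": -0.4,"gripper": -1.0}
    - {"tx": -0.75,"ty": -0.2,"tz": 0.0,"spin": -0.6,"gripper": -1.0}
    - {"tx": -1.0,"ty": -0.24,"tz": 0.0,"spin": -0.7,"gripper": -1.0}
    - {"tx": -1.0,"ty": -0.24,"tz": 0.0,"spin": -0.7,"gripper": -1.0}
    - {"tx": -1.0,"ty": -0.24,"tz": 0.0,"spin": -0.7,"gripper": -1.0}

```text
clock: 1.9
position: [522.8, -185.7, 349.6]
ee_rot: [-0.702, 0.712, 0.001, -0.001]
contact_force: [0.6, -0.4, 0.3]
gripper_width: 85.1
```

```bash
python3 - <<'E'
from h import *
im=grab('wrist'); save('w1.png',im); print(read_state()['position'],read_state()['ee_rot'])
T=im['world_to_cam'];print((-T[:3,:3].T@T[:3,3]).round(),(-T[2,:3]).round(2))
E
```

```text
[ 522.3230406  -186.09734644  349.9655885 ] [-7.01782328e-01  7.12391223e-01  3.12631839e-04 -4.60532051e-04]
[ 523. -266.  479.] [ 0.    0.31 -0.95]
```

View pics/w1.png

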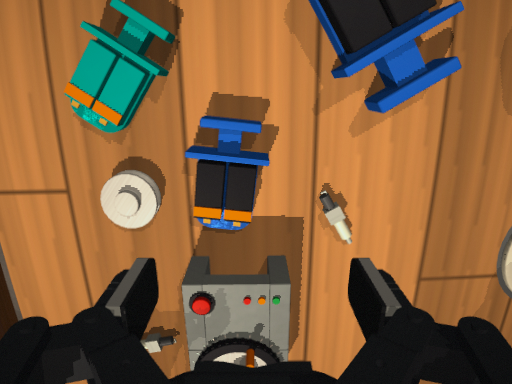

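```bash
cat > m1.py <<'E'
from h import *
import sys
im=load('wrist');P=cloud(im);hsv=cv2.cvtColor(im['frame'],cv2.COLOR_RGB2HSV)
ok=im['depth']>0
# charger top
m=ok&(abs(P[...,2]-84)<4)&(P[...,1]>-80)&(P[...,1]<60)&(hsv[...,1]<60)
q=P[m];print('top n',len(q),'z',np.median(q[:,2]))
mm=m.astype(np.uint8);k,l,st,ce=cv2.connectedComponentsWithStats(mm);i=1+np.argmax(st[1:,4]);reg=l==i
R=P[reg];print(R.min(0),R.max(0))
rows=[];L=[];Rr=[]
# edges, subpixel-ish: outermost pixels per row
for v in range(reg.shape[0]):
    u=np.where(reg[v])[0]
    if len(u)>90: L.append(P[v,u[0],:2]);Rr.append(P[v,u[-1],:2]);rows.append(v)
F=[]
for u in range(reg.shape[1]):
    v=np.where(reg[:,u])[0]
    if len(v)>15: F.append(P[v[0],u,:2])
def fit(p,n):
    p=np.array(p);a=cv2.fitLine(p.astype(np.float32),cv2.DIST_HUBER,0,.01,.01).ravel()
    print(n,len(p),'ang',np.degrees(np.arctan2(a[1],a[0]))%180,'pt',a[2:]);return a
fit(L,'L');fit(Rr,'R');fit(F,'front')
# tray blue
b=cv2.inRange(hsv,(105,150,40),(125,255,255))
k,l,st,ce=cv2.connectedComponentsWithStats(b)
for i in range(1,k):
    if st[i,4]>100: print('blue',ce[i].round(),st[i])
B=(b>0)&ok
sel=B&(P[...,0]>450)&(P[...,0]<640)
for nm,zl,zh in(('flange/top',45,56),('bar',36,44),('stem',26,34)):
    s=sel&(P[...,2]>zl)&(P[...,2]<zh);q=P[s]
    if len(q)<5: continue
    r=cv2.minAreaRect(q[:,:2].astype(np.float32));print(nm,len(q),q.min(0).round(),q.max(0).round(),np.median(q[:,2]),r)
E
python3 m1.py
python3 - <<'E'
import cv2
a=cv2.imread('pics/w1.png')[100:300,160:310]
cv2.imwrite('pics/w1c.png',cv2.resize(a,None,fx=3.9,fy=3,interpolation=cv2.INTER_CUBIC)[:600])
E
```

```text
top n 4132 z 85.09737241160059
[474.75566196 -12.43613384  80.00196783] [623.64859158  59.99716187  87.98734885]
L 27 ang 90.597496 pt [622.5225    11.526645]
R 27 ang 90.223816 pt [475.90933   31.079405]
front 107 ang 179.8905 pt [565.3951   -11.346946]
blue [395.  57.] [ 309    0  155  113 6131]
blue [228. 153.] [ 185  116   84  114 2534]
flange/top 572 [ 503. -187.   45.] [611. -91.  54.] 51.01184238476812 ((571.7504272460938, -161.95291137695312), (111.84553527832031, 89.37584686279297), 46.21923065185547)
bar 694 [ 504. -229.   36.] [608. -86.  44.] 40.91866903545397 ((559.2929077148438, -156.0160369873047), (138.71067810058594, 104.52552795410156), 82.65450286865234)
stem 634 [ 504. -230.   26.] [ 608. -166.   34.] 31.13169012564672 ((554.0355834960938, -195.52244567871094), (59.25669860839844, 104.82428741455078), 82.44326782226562)
```

View pics/w1c.png

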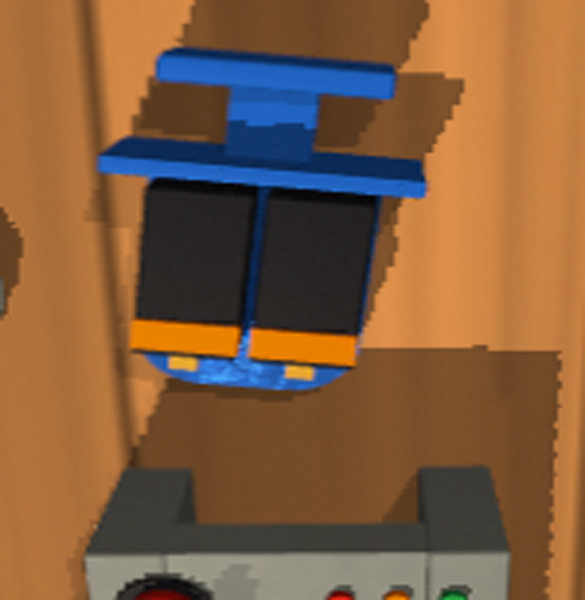

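```bash
cat > m2.py <<'E'
from h import *
im=load('wrist');P=cloud(im);hsv=cv2.cvtColor(im['frame'],cv2.COLOR_RGB2HSV)
ok=im['depth']>0
b=(cv2.inRange(hsv,(105,130,30),(125,255,255))>0)&ok&(P[...,0]>450)&(P[...,0]<640)
def an(nm,s):
    q=P[s][:,:2].astype(np.float32)
    a=cv2.fitLine(q,cv2.DIST_HUBER,0,.01,.01).ravel();d=a[:2]*np.sign(a[0]);c=q.mean(0)
    n=np.array([-d[1],d[0]]);t=(q-c)@d;w=(q-c)@n
    mid=c+d*(t.max()+t.min())/2+n*(np.percentile(w,97)+np.percentile(w,3))/2
    print(nm,len(q),'ang',np.degrees(np.arctan2(d[1],d[0])),'mid',mid,'len',np.ptp(t),'wid',np.percentile(w,97)-np.percentile(w,3));
    return mid,n
# flange top by z
import sys
tz=float(sys.argv[1]) if len(sys.argv)>1 else 0
ys=np.percentile(P[b&(P[...,2]>35)][:,1],1)
f=b&(P[...,2]>48.5)&(P[...,2]<54)&(P[...,1]>ys+28)&(P[...,1]<ys+72)
m,n=an('flange',f);print(' tray_face', m+4*n)
s=b&(P[...,2]>38.5)&(P[...,2]<44)&(P[...,1]<ys+24)
m2,n2=an('bar',s);print(' push_bar',m2-6*n2)
d=m-m2;print('axis angle',np.degrees(np.arctan2(d[0],d[1])),'dist',np.hypot(*d))
E
python3 m2.py
python3 - <<'E'
import sys;sys.path.insert(0,'.')
from h import *
im=load('wrist')
for n,x,y,z in(('barRL',160,50,40),('barRR',397,68,40),('flL',104,152,50),('flR',425,165,50),('noseL',130,345,42),('noseR',358,362,42),('chFL',88,552,84),('chFR',507,550,84),('mouthL',192,525,53),('mouthR',420,525,53)):
    print(n,onz(im,160+x/3.9,100+y/3,z).round(1))
E
```

```text
flange 521 ang -7.0133605 mid [ 557.06903 -176.99692] len 108.49101 wid 7.5770893
 tray_face [ 557.55743 -173.02684]
bar 569 ang -7.1175537 mid [ 551.6901  -218.96695] len 78.35408 wid 11.366221
 push_bar [ 550.9467  -224.92072]
axis angle 7.3032517 dist 42.31331
barRL [ 588.9 -229.8   40. ]
barRR [ 510.9 -220.8   40. ]
flL [ 608.4 -187.8   50. ]
flR [ 502.1 -180.4   50. ]
noseL [607.3 -95.5  42. ]
noseR [525.8 -85.9  42. ]
chFL [621.5 -10.8  84. ]
chFR [474.8 -10.1  84. ]
mouthL [588.8  -5.9  53. ]
mouthR [503.8  -4.8  53. ]
```

The picture shows tray yaw ≈ -7°, tray_face ≈ (557.5,-173), and the charger mouth ≈ (549,-11) with yaw ≈ 0. I'll grip the tray's stem from above, with the fingers in the gap between flange and bar.

>>> play_rows:
  targets:
    - {"tx": 0.041,"ty": -0.129,"tz": 0.2,"spin": 0.139,"gripper": -0.35}
    - {"tx": 0.041,"ty": -0.129,"tz": 0.4,"spin": 0.139,"gripper": -0.35}
    - {"tx": 0.041,"ty": -0.129,"tz": 0.6,"spin": 0.139,"gripper": -0.35}
    - {"tx": 0.041,"ty": -0.129,"tz": 0.8,"spin": 0.139,"gripper": -0.35}
    - {"tx": 0.041,"ty": -0.129,"tz": 0.96,"spin": 0.139,"gripper": -0.35}
    - {"tx": 0.041,"ty": -0.129,"tz": 0.96,"spin": 0.139,"gripper": -0.35}
    - {"tx": 0.041,"ty": -0.129,"tz": 0.96,"spin": 0.139,"gripper": -0.35}

```text
clock: 2.82
position: [555.9, -196.7, 112.3]
ee_rot: [-0.662, 0.749, -0.001, 0.001]
contact_force: [-0.3, -0.2, 1.1]
gripper_width: 57.6
```

```bash
python3 - <<'E'
from h import *
im=grab('wrist'); save('w2.png',im);s=read_state(); print(s['position'],s['ee_rot'],s['contact_force'],s['gripper_width'])
E
python3 m2.py
```

```text
[ 556.30630029 -196.41411893  112.86620191] [-0.66240316  0.74914401 -0.00186877  0.00135078] [ 0.18960909 -0.09541664  0.31154076] 57.93947406941036
flange 1858 ang -7.08007 mid [ 557.1412  -176.98268] len 109.28549 wid 7.8228464
 tray_face [ 557.6342  -173.01318]
bar 2344 ang -7.2575555 mid [ 551.69147 -218.64456] len 79.3436 wid 11.187522
 push_bar [ 550.9335 -224.5965]
axis angle 7.4524326 dist 42.0168
```

View pics/w2.png

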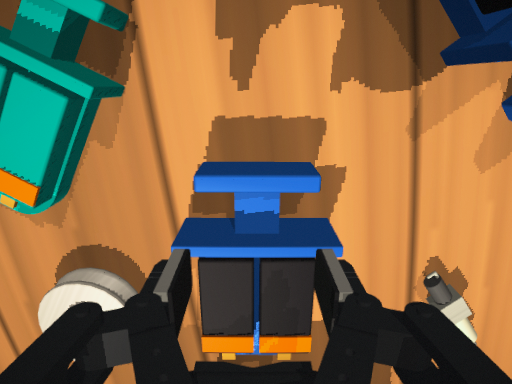

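The tray measurement repeats (bar at 257,177; flange at 257,237; jaws straddle the tray's axis). I'll lower and close on the stem.

>>> play_rows:
  targets:
    - {"tx": 0.002,"ty": 0.006,"tz": 0.12,"spin": 0.0,"gripper": -0.35}
    - {"tx": 0.002,"ty": 0.006,"tz": 0.2,"spin": 0.0,"gripper": -0.35}
    - {"tx": 0.002,"ty": 0.006,"tz": 0.28,"spin": 0.0,"gripper": -0.35}
    - {"tx": 0.002,"ty": 0.006,"tz": 0.334,"spin": 0.0,"gripper": -0.35}
    - {"tx": 0.002,"ty": 0.006,"tz": 0.334,"spin": 0.0,"gripper": -0.35}
    - {"tx": 0.002,"ty": 0.006,"tz": 0.334,"spin": 0.0,"gripper": -0.35}

```text
clock: 3.62
position: [554.4, -195.8, 28.0]
ee_rot: [-0.663, 0.749, -0.001, 0.001]
contact_force: [0.3, 0.4, 0.1]
gripper_width: 57.3
```

>>> play_rows:
  targets:
    - {"tx": 0.0,"ty": 0.0,"tz": 0.0,"spin": 0.0,"gripper": 0.1}
    - {"tx": 0.0,"ty": 0.0,"tz": 0.0,"spin": 0.0,"gripper": 0.8}
    - {"tx": 0.0,"ty": 0.0,"tz": 0.0,"spin": 0.0,"gripper": 0.8}
    - {"tx": 0.0,"ty": 0.0,"tz": 0.0,"spin": 0.0,"gripper": 0.8}
    - {"tx": 0.0,"ty": 0.0,"tz": 0.0,"spin": 0.0,"gripper": 0.8}

```text
clock: 4.25
position: [554.0, -195.7, 27.9]
ee_rot: [-0.663, 0.749, -0.001, 0.0]
contact_force: [-0.7, 0.9, 5.0]
gripper_width: 28.7
```

```bash
python3 - <<'E'
from h import *
im=grab('wrist'); save('w3.png',im);s=read_state(); print(s['position'],s['ee_rot'],s['contact_force'],s['gripper_width'])
E
python3 m2.py
```

```text
[ 554.01881285 -195.66239678   27.85127335] [-6.62886338e-01  7.48719756e-01 -5.56869100e-04  3.47113081e-04] [-0.79431613  2.0153328   5.29843286] 28.619054946844596
flange 1659 ang -7.064852 mid [ 539.01843 -175.2955 ] len 72.17306 wid 7.659248
 tray_face [ 539.5104  -171.32587]
bar 5801 ang -7.0743694 mid [ 551.89014 -218.96701] len 79.11607 wid 10.871902
 push_bar [ 551.1512  -224.92133]
axis angle -16.42231 dist 45.528908
```

View pics/w3.png

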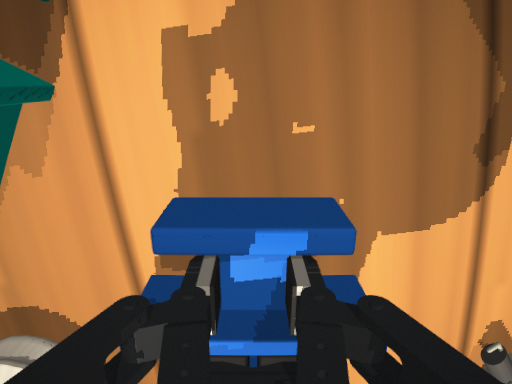

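Stem gripped (opening 28.7). I'll square the tray and bring its nose near the mouth.

>>> play_rows:
  targets:
    - {"tx": -0.03,"ty": 0.01,"tz": 0.0,"spin": -0.04,"gripper": 0.8}
    - {"tx": -0.06,"ty": 0.02,"tz": 0.0,"spin": -0.08,"gripper": 0.8}
    - {"tx": -0.09,"ty": 0.03,"tz": 0.0,"spin": -0.12,"gripper": 0.8}
    - {"tx": -0.12,"ty": 0.039,"tz": 0.0,"spin": -0.157,"gripper": 0.8}
    - {"tx": -0.156,"ty": 0.039,"tz": 0.0,"spin": -0.157,"gripper": 0.8}
    - {"tx": -0.156,"ty": 0.039,"tz": 0.0,"spin": -0.157,"gripper": 0.8}

```text
clock: 5.05
position: [549.4, -155.7, 27.8]
ee_rot: [0.708, -0.706, 0.001, -0.0]
contact_force: [-0.7, -1.0, 6.1]
gripper_width: 28.9
```

```bash
python3 - <<'E'
from h import *
s=read_state(); print(s['position'],s['ee_rot'],s['contact_force'],s['gripper_width'])
a=grab('side');b=grab('scene')
x=cv2.resize(a['frame'][130:290,190:310],None,fx=4,fy=3.7,interpolation=cv2.INTER_CUBIC)
cv2.imwrite('pics/s4.png',x[:,:,::-1])
x=cv2.resize(b['frame'][150:290,180:340],None,fx=4,fy=4,interpolation=cv2.INTER_CUBIC)
cv2.imwrite('pics/c4.png',x[:,:,::-1])
for n,im in(('side',a),('scene',b)):
    P=cloud(im);hsv=cv2.cvtColor(im['frame'],cv2.COLOR_RGB2HSV)
    m=(im['depth']>0)&(abs(P[...,2]-84)<2.5)&(abs(P[...,0]-549)<90)&(P[...,1]>-30)&(P[...,1]<240)
    q=P[m][:,:2].astype(np.float32)
    r=cv2.minAreaRect(q[:,:2]);print(n,'top',len(q),r)
    for y0 in(-5,20,200):
        s=q[abs(q[:,1]-y0)<6]; print(y0,s[:,0].min(),s[:,0].max(),(s[:,0].min()+s[:,0].max())/2)
    print('ymin',np.percentile(q[:,1],[0,.5,1]),'max',q[:,1].max())
    w=cv2.inRange(hsv,(105,130,30),(125,255,255))>0
    w&=(im['depth']>0)&(abs(P[...,0]-549)<70)&(P[...,1]>-200)&(P[...,1]<-30)
    t=P[w&(P[...,2]>48)];print('flange top',len(t),t.min(0),t.max(0))
E
```

```text
[ 549.35474369 -155.65956055   27.84023525] [ 7.08309864e-01 -7.05900973e-01  9.16220765e-04 -3.36227394e-04] [-0.70340035 -0.95634234  6.14325807] 28.88101073003993
side top 2071 ((549.5540771484375, 105.59864807128906), (233.8151397705078, 149.83932495117188), 89.81964874267578)
-5 475.65628 622.5434 549.09985
20 475.60516 623.36774 549.48645
200 474.93066 624.03674 549.4837
ymin [-11.28105545  -9.89915395  -8.01842194] max 222.32896
flange top 77 [ 497.58880924 -147.63013206   48.1985485 ] [ 601.17403666 -128.49159462   66.61177986]
scene top 1886 ((550.0687255859375, 104.0902328491211), (233.2191619873047, 151.82373046875), 89.66315460205078)
-5 475.01205 624.6752 549.8436
20 476.6203 625.2263 550.92334
200 476.40018 626.44836 551.42426
ymin [-12.71316338 -10.419558    -9.4908885 ] max 220.92665
flange top 80 [ 485.96399676 -167.41081161   48.03478495] [ 604.82937554 -130.62797092  125.7727656 ]
```

View pics/s4.png

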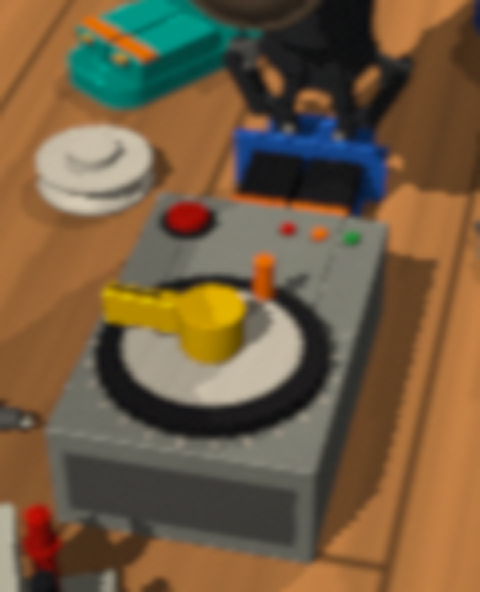

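View pics/c4.png

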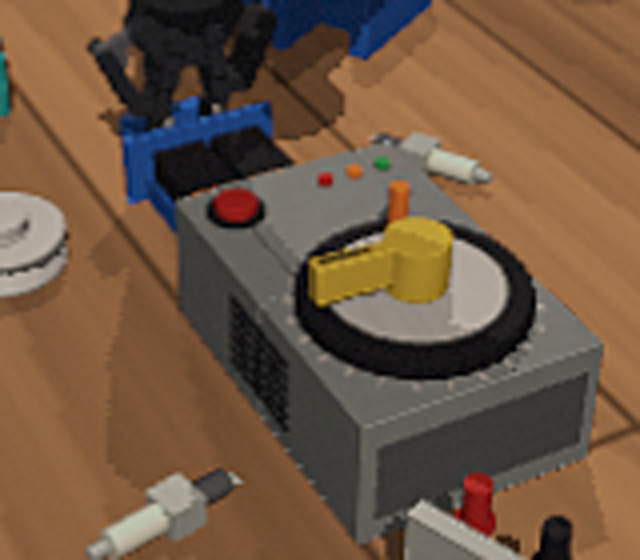

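Two views agree: charger centre x ≈ 549.5, yaw ≈ 0, front face y ≈ -10; tray squared in front of the bay. Inserting.

>>> play_rows:
  targets:
    - {"tx": -0.04,"ty": 0.0,"tz": 0.0,"spin": 0.0,"gripper": 0.8}
    - {"tx": -0.08,"ty": 0.0,"tz": 0.0,"spin": 0.0,"gripper": 0.8}
    - {"tx": -0.12,"ty": 0.0,"tz": 0.0,"spin": 0.0,"gripper": 0.8}
    - {"tx": -0.16,"ty": 0.0,"tz": 0.0,"spin": 0.0,"gripper": 0.8}
    - {"tx": -0.16,"ty": 0.0,"tz": 0.0,"spin": 0.0,"gripper": 0.8}

```text
clock: 5.78
position: [549.2, -115.5, 27.8]
ee_rot: [0.708, -0.706, 0.001, -0.0]
contact_force: [-0.3, -0.2, 7.0]
gripper_width: 28.9
```

>>> play_rows:
  targets:
    - {"tx": -0.04,"ty": 0.0,"tz": 0.0,"spin": 0.0,"gripper": 0.8}
    - {"tx": -0.08,"ty": 0.0,"tz": 0.0,"spin": 0.0,"gripper": 0.8}
    - {"tx": -0.12,"ty": 0.0,"tz": 0.0,"spin": 0.0,"gripper": 0.8}
    - {"tx": -0.16,"ty": 0.0,"tz": 0.0,"spin": 0.0,"gripper": 0.8}
    - {"tx": -0.2,"ty": 0.0,"tz": 0.0,"spin": 0.0,"gripper": 0.8}
    - {"tx": -0.2,"ty": 0.0,"tz": 0.0,"spin": 0.0,"gripper": 0.8}

```text
clock: 6.52
position: [549.0, -65.5, 27.8]
ee_rot: [0.708, -0.706, 0.001, -0.0]
contact_force: [-0.5, -1.0, 7.4]
gripper_width: 28.8
```

```bash
python3 - <<'E'
from h import *
s=read_state(); print(s['position'],s['ee_rot'],s['contact_force'],s['gripper_width'])
a=grab('side');b=grab('scene')
x=cv2.resize(a['frame'][130:290,190:310],None,fx=4,fy=3.7,interpolation=cv2.INTER_CUBIC)
cv2.imwrite('pics/s5.png',x[:,:,::-1])
E
```

```text
[548.99803256 -65.54877208  27.82953465] [ 7.08225773e-01 -7.05985602e-01  6.77365258e-04 -3.54572875e-04] [-0.49219366 -0.95135452  7.3575531 ] 28.817801056912245
```

View pics/s5.png

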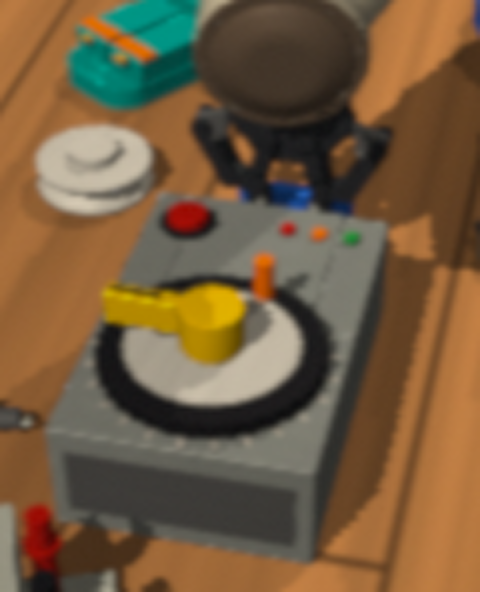

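The tray is inside the bay, ~31 mm short of home. I'll release, raise, back off, and finish by pushing the bar with the closed fingers.

>>> play_rows:
  targets:
    - {"tx": 0.0,"ty": 0.0,"tz": 0.0,"spin": 0.0,"gripper": -0.35}
    - {"tx": 0.0,"ty": 0.0,"tz": 0.0,"spin": 0.0,"gripper": -0.35}
    - {"tx": 0.0,"ty": 0.0,"tz": 0.0,"spin": 0.0,"gripper": -0.35}
    - {"tx": 0.0,"ty": 0.0,"tz": -0.1,"spin": 0.0,"gripper": -0.35}
    - {"tx": 0.0,"ty": 0.0,"tz": -0.24,"spin": 0.0,"gripper": -0.35}
    - {"tx": 0.1,"ty": 0.0,"tz": -0.24,"spin": 0.0,"gripper": 0.5}
    - {"tx": 0.23,"ty": 0.0,"tz": -0.24,"spin": 0.0,"gripper": 1.0}
    - {"tx": 0.23,"ty": 0.0,"tz": -0.24,"spin": 0.0,"gripper": 1.0}
    - {"tx": 0.23,"ty": 0.0,"tz": -0.24,"spin": 0.0,"gripper": 1.0}
    - {"tx": 0.23,"ty": 0.0,"tz": -0.24,"spin": 0.0,"gripper": 1.0}

```text
clock: 7.88
position: [548.5, -122.6, 86.7]
ee_rot: [0.708, -0.706, -0.0, 0.0]
contact_force: [-0.4, 0.3, -0.2]
gripper_width: -0.2
```

```bash
python3 - <<'E'
from h import *
im=grab('wrist'); save('w6.png',im);s=read_state(); print(s['position'],s['ee_rot'],s['contact_force'],s['gripper_width'])
E
python3 m2.py
```

```text
[ 548.58351483 -122.53675522   86.74869962] [ 7.07937023e-01 -7.06275559e-01 -6.58460614e-05  4.03582930e-05] [-0.01787391 -0.55117702 -0.23690235] -0.13195039743485978Traceback (most recent call last):
  File "m2.py", line 17, in <module>
    m,n=an('flange',f);print(' tray_face', m+4*n)
        ~~^^^^^^^^^^^^
  File "m2.py", line 7, in an
    a=cv2.fitLine(q,cv2.DIST_HUBER,0,.01,.01).ravel();d=a[:2]*np.sign(a[0]);c=q.mean(0)
      ~~~~~~~~~~~^^^^^^^^^^^^^^^^^^^^^^^^^^^^
cv2.error: OpenCV(4.12.0) /io/opencv/modules/imgproc/src/linefit.cpp:50: error: (-215:Assertion failed) count > 0 in function 'fitLine2D_wods'
```

View pics/w6.png

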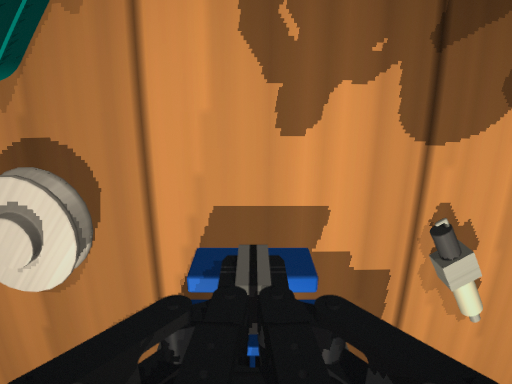

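```bash
python3 - <<'E'
from h import *
im=load('wrist');P=cloud(im);hsv=cv2.cvtColor(im['frame'],cv2.COLOR_RGB2HSV)
b=(cv2.inRange(hsv,(105,130,30),(125,255,255))>0)&(im['depth']>0)&(P[...,0]>450)&(P[...,0]<640)&(P[...,2]>37)&(P[...,2]<44)
for lo,hi in((500,530),(565,595)):
    q=P[b&(P[...,0]>lo)&(P[...,0]<hi)];print(np.percentile(q,2,0),np.percentile(q,98,0))
E
```

```text
[511.05614992 -95.20801198  37.82541328] [528.18337887 -83.90894933  42.22746767]
[570.82673613 -95.04326813  37.62502905] [588.78488762 -83.77014893  42.17033161]
```

>>> play_rows:
  targets:
    - {"tx": 0.0,"ty": 0.0,"tz": 0.12,"spin": 0.0,"gripper": 1.0}
    - {"tx": 0.0,"ty": 0.0,"tz": 0.235,"spin": 0.0,"gripper": 1.0}
    - {"tx": 0.0,"ty": 0.0,"tz": 0.235,"spin": 0.0,"gripper": 1.0}
    - {"tx": -0.04,"ty": 0.0,"tz": 0.235,"spin": 0.0,"gripper": 1.0}
    - {"tx": -0.07,"ty": 0.0,"tz": 0.235,"spin": 0.0,"gripper": 1.0}
    - {"tx": -0.1,"ty": 0.0,"tz": 0.235,"spin": 0.0,"gripper": 1.0}
    - {"tx": -0.13,"ty": 0.0,"tz": 0.235,"spin": 0.0,"gripper": 1.0}
    - {"tx": -0.16,"ty": 0.0,"tz": 0.235,"spin": 0.0,"gripper": 1.0}
    - {"tx": -0.17,"ty": 0.0,"tz": 0.235,"spin": 0.0,"gripper": 1.0}

```text
clock: 9.05
position: [549.2, -80.9, 29.4]
ee_rot: [0.708, -0.706, 0.001, -0.0]
contact_force: [0.4, -6.8, 3.7]
gripper_width: 0.1
```

>>> play_rows:
  targets:
    - {"tx": -0.01,"ty": 0.0,"tz": 0.0,"spin": 0.0,"gripper": 1.0}
    - {"tx": -0.02,"ty": 0.0,"tz": 0.0,"spin": 0.0,"gripper": 1.0}
    - {"tx": -0.024,"ty": 0.0,"tz": 0.0,"spin": 0.0,"gripper": 1.0}

```text
clock: 9.43
position: [549.2, -75.3, 29.4]
ee_rot: [0.708, -0.706, 0.001, -0.0]
contact_force: [-0.5, -6.1, 4.9]
gripper_width: 0.4
```

>>> play_rows:
  targets:
    - {"tx": -0.008,"ty": 0.0,"tz": 0.0,"spin": 0.0,"gripper": 1.0}
    - {"tx": -0.012,"ty": 0.0,"tz": 0.0,"spin": 0.0,"gripper": 1.0}
    - {"tx": -0.012,"ty": 0.0,"tz": 0.0,"spin": 0.0,"gripper": 1.0}

```text
clock: 9.8
position: [548.8, -73.2, 29.4]
ee_rot: [0.708, -0.707, 0.001, 0.0]
contact_force: [0.4, -10.6, 4.4]
gripper_width: -0.1
```

>>> play_rows:
  targets:
    - {"tx": -0.006,"ty": 0.0,"tz": 0.0,"spin": 0.0,"gripper": 1.0}
    - {"tx": -0.006,"ty": 0.0,"tz": 0.0,"spin": 0.0,"gripper": 1.0}

```text
clock: 10.05
position: [548.8, -73.1, 29.4]
ee_rot: [0.708, -0.707, 0.001, 0.001]
contact_force: [1.8, -16.9, 3.9]
gripper_width: 0.1
```

>>> play_rows:
  targets:
    - {"tx": -0.006,"ty": 0.0,"tz": 0.0,"spin": 0.0,"gripper": 1.0}
    - {"tx": -0.006,"ty": 0.0,"tz": 0.0,"spin": 0.0,"gripper": 1.0}
    - {"tx": -0.006,"ty": 0.0,"tz": 0.0,"spin": 0.0,"gripper": 1.0}

```text
clock: 10.42
position: [548.8, -73.0, 29.4]
ee_rot: [0.708, -0.707, 0.002, 0.001]
contact_force: [2.1, -22.8, 2.8]
gripper_width: -0.2
```

```bash
python3 - <<'E'
from h import *
s=read_state(); print(s['position'],s['contact_force'],s['wrist_torque'])
im=grab('wrist'); save('w7.png',im)
P=cloud(im);hsv=cv2.cvtColor(im['frame'],cv2.COLOR_RGB2HSV)
b=(cv2.inRange(hsv,(105,130,30),(125,255,255))>0)&(im['depth']>0)&(P[...,0]>450)&(P[...,0]<640)&(P[...,2]>37)&(P[...,2]<44)
for lo,hi in((500,530),(565,595)):
    q=P[b&(P[...,0]>lo)&(P[...,0]<hi)];print(np.percentile(q,2,0),np.percentile(q,98,0))
b=grab('scene');save('c7.png',b)
x=cv2.resize(b['frame'][150:290,180:340],None,fx=4,fy=4,interpolation=cv2.INTER_CUBIC)
cv2.imwrite('pics/c7.png',x[:,:,::-1])
E
```

```text
[548.83189073 -72.99075572  29.39495547] [  2.09877946 -22.76366268   2.83732505] [-6.63711069 -0.60997246 -0.03539913]Traceback (most recent call last):
  File "<stdin>", line 7, in <module>
    return _quantile_unchecked(
        a, q, axis, out, overwrite_input, method, keepdims, weights)
    return _ureduce(a,
                    func=_quantile_ureduce_func,
    ...<5 lines>...
                    overwrite_input=overwrite_input,
                    method=method)
    r = func(a, **kwargs)
    result = _quantile(arr,
                       quantiles=q,
    ...<2 lines>...
                       out=out,
                       weights=wgt)
    slices_having_nans = np.isnan(arr[-1, ...])
                                  ~~~^^^^^^^^^
IndexError: index -1 is out of bounds for axis 0 with size 0
```

Hard stop reached at the predicted place with 23 N. I'll back off and look from above.

>>> play_rows:
  targets:
    - {"tx": 0.04,"ty": 0.0,"tz": 0.0,"spin": 0.0,"gripper": 1.0}
    - {"tx": 0.1,"ty": 0.0,"tz": 0.0,"spin": 0.0,"gripper": 1.0}
    - {"tx": 0.1,"ty": 0.0,"tz": -0.25,"spin": 0.0,"gripper": 1.0}
    - {"tx": 0.1,"ty": 0.0,"tz": -0.5,"spin": 0.0,"gripper": 1.0}
    - {"tx": 0.1,"ty": 0.0,"tz": -0.75,"spin": 0.0,"gripper": 1.0}
    - {"tx": 0.1,"ty": 0.0,"tz": -1.0,"spin": 0.0,"gripper": 1.0}
    - {"tx": 0.1,"ty": 0.0,"tz": -1.0,"spin": 0.0,"gripper": 1.0}
    - {"tx": 0.1,"ty": 0.0,"tz": -1.0,"spin": 0.0,"gripper": 1.0}

```text
clock: 11.48
position: [548.0, -93.4, 277.6]
ee_rot: [0.708, -0.707, -0.001, -0.0]
contact_force: [-0.2, -0.0, -0.6]
gripper_width: 0.1
```

```bash
python3 - <<'E'
from h import *
s=read_state(); print(s['position'],s['ee_rot'],s['contact_force'])
im=grab('wrist'); save('w8.png',im)
P=cloud(im);hsv=cv2.cvtColor(im['frame'],cv2.COLOR_RGB2HSV);ok=im['depth']>0
b=(cv2.inRange(hsv,(105,130,30),(125,255,255))>0)&ok&(P[...,0]>450)&(P[...,0]<640)&(P[...,2]>37)&(P[...,2]<44)
for lo,hi in((500,530),(565,595)):
    q=P[b&(P[...,0]>lo)&(P[...,0]<hi)];print(np.percentile(q,2,0),np.percentile(q,98,0))
b=(cv2.inRange(hsv,(105,130,30),(125,255,255))>0)&ok&(P[...,0]>450)&(P[...,0]<640)&(P[...,2]>47)&(P[...,2]<55)
q=P[b];print('flange',q.min(0),q.max(0))
b=grab('scene')
x=cv2.resize(b['frame'][150:290,180:340],None,fx=4,fy=4,interpolation=cv2.INTER_CUBIC)
cv2.imwrite('pics/c8.png',x[:,:,::-1])
E
```

```text
[547.96813249 -93.35728528 277.63709589] [ 7.07608676e-01 -7.06604266e-01 -5.63766213e-04 -2.34718537e-04] [-0.20230322 -0.02680159 -0.61981131]
[502.21817207 -62.71898605  37.35541368] [529.1006389  -18.10439117  42.84646623]
[565.49405959 -62.97668924  37.1658586 ] [591.19483307  -4.94802705  43.00265281]
flange [494.77188628 -19.41299609  47.01902086] [604.0159773  -10.45631002  53.58559033]
```

View pics/w8.png

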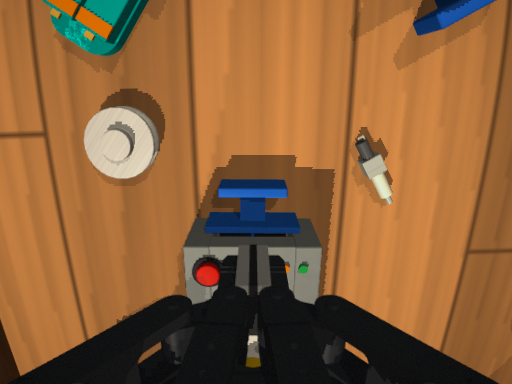

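View pics/c8.png

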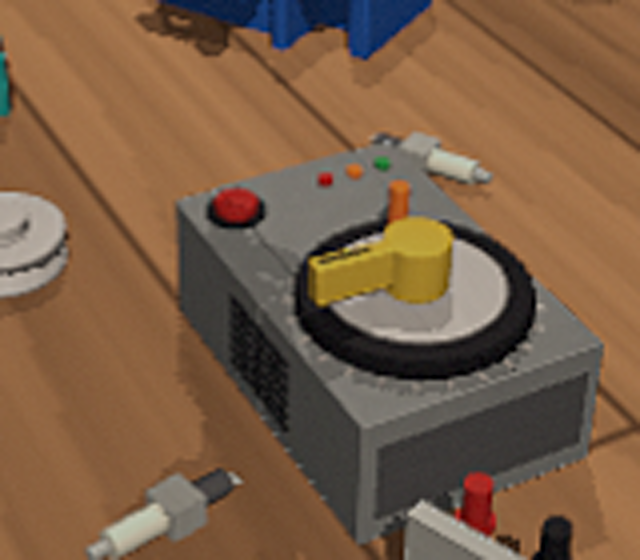

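The tray is home: flange front at y ≈ -10.5, centred x ≈ 549.4, square. Now to measure the dial.

```bash
cat > m3.py <<'E'
from h import *
import sys
for n in sys.argv[1:]:
    im=grab(n);P=cloud(im);hsv=cv2.cvtColor(im['frame'],cv2.COLOR_RGB2HSV);ok=im['depth']>0
    y=(cv2.inRange(hsv,(20,130,60),(34,255,255))>0)&ok&(abs(P[...,0]-549)<90)&(abs(P[...,1]-145)<90)&(P[...,2]>102)
    t=P[y&(P[...,2]>126)];print(n,'yellow',y.sum(),'top',len(t),'z',np.median(t[:,2]))
    q=t[:,:2]
    for ax in ((549.5,144.5),):
        d=q-ax;r=np.hypot(*d.T);a=d[r>26]
        if len(a): 
            print(' arm centroid dir deg',np.degrees(np.arctan2(*a.mean(0)[::-1])),'rmax',r.max())
            f=cv2.fitLine(a.astype(np.float32),cv2.DIST_HUBER,0,.01,.01).ravel();print(' line ang',np.degrees(np.arctan2(f[1],f[0])),f[2:])
        h=q[r<24];print(' hub bbox',h.min(0),h.max(0),(h.min(0)+h.max(0))/2)
    o=(cv2.inRange(hsv,(6,180,90),(17,255,255))>0)&ok&(abs(P[...,0]-549)<90)&(abs(P[...,1]-130)<80)&(P[...,2]>100)&(P[...,2]<135)
    p=P[o];print(' peg',len(p),p.mean(0),p.min(0),p.max(0)); tp=p[p[:,2]>125]; 
    if len(tp): print(' pegtop',len(tp),tp.mean(0))
    w=ok&(abs(P[...,2]-98)<2.5)&(hsv[...,2]<70)&(np.hypot(P[...,0]-549.5,P[...,1]-144.5)<75)
    q=P[w];print(' ring',len(q),(q.min(0)+q.max(0))/2,np.ptp(q,0))
E
python3 m3.py side scene
```

```text
side yellow 497 top 265 z 129.94124480775997
 arm centroid dir deg -0.5082577860717218 rmax 61.57613942861659
 line ang -5.3414063 [4.3297192e+01 1.8472603e-02]
 hub bbox [531.49100376 126.13902347] [572.54245568 164.7227958 ] [552.01672972 145.43090964]
 peg 49 [530.30949617  98.17722865 115.98382127] [526.30522571  90.39896625 100.14605079] [536.31010875 102.83359527 129.72766673]
 pegtop 13 [530.18291605  96.34094518 127.48368628]
 ring 539 [548.83505871 147.42154672  97.97484362] [129.16499517 129.62036558   4.94727061]
scene yellow 528 top 255 z 130.77403362024464
 arm centroid dir deg -0.9308554408459505 rmax 62.074325314611094
 line ang -9.135858 [4.4589237e+01 3.0898899e-02]
 hub bbox [532.23490236 127.04942794] [572.96659455 164.72643097] [552.60074846 145.88792946]
 peg 41 [533.2551788   97.7965703  119.61136342] [528.38572814  92.06851469 106.65958224] [537.83593361 102.43619775 131.18528154]
 pegtop 14 [532.58446021  97.55891843 127.80810268]
 ring 548 [552.10168649 147.49176774  98.0076977 ] [130.64803918 131.64699599   4.94929699]
```

>>> play_rows:
  targets:
    - {"tx": -0.25,"ty": -0.1,"tz": 0.0,"spin": 0.0,"gripper": 1.0}
    - {"tx": -0.5,"ty": -0.18,"tz": 0.0,"spin": 0.0,"gripper": 1.0}
    - {"tx": -0.75,"ty": -0.18,"tz": 0.0,"spin": 0.0,"gripper": 1.0}
    - {"tx": -1.0,"ty": -0.18,"tz": 0.0,"spin": 0.0,"gripper": 1.0}
    - {"tx": -1.0,"ty": -0.18,"tz": 0.0,"spin": 0.0,"gripper": 1.0}
    - {"tx": -1.0,"ty": -0.18,"tz": 0.0,"spin": 0.0,"gripper": 1.0}

```text
clock: 12.42
position: [592.9, 156.7, 276.9]
ee_rot: [0.708, -0.706, -0.0, 0.001]
contact_force: [-0.4, 0.0, -0.8]
gripper_width: -0.1
```

```bash
python3 m3.py wrist; python3 - <<'E'
from h import *
save('w9.png',load('wrist'));s=read_state(); print(s['position'],s['ee_rot'],s['joints'].round(2))
E
```

```text
wrist yellow 2572 top 2203 z 131.50502747308292
 arm centroid dir deg -4.791170121301938 rmax 62.78254383721989
 line ang -3.424265 [44.258755 -4.504053]
 hub bbox [531.58954353 125.05425262] [573.20657167 162.41832397] [552.3980576  143.73628829]
 peg 240 [533.08095024  93.42935899 124.3003766 ] [520.49437525  88.09866683 100.12219082] [537.18633797 100.24178273 131.13285965]
 pegtop 169 [532.07520834  93.71681252 129.10425527]
 ring 5137 [549.89636339 143.66154039  98.07183521] [131.69607493 131.46421655   4.85628794]
[592.98263127 155.7386148  277.24358075] [ 7.07496160e-01 -7.06716590e-01 -1.89213004e-04  8.99122351e-04] [ 0.52  0.35  0.03  0.   -1.26 -0.52]
```

View pics/w9.png

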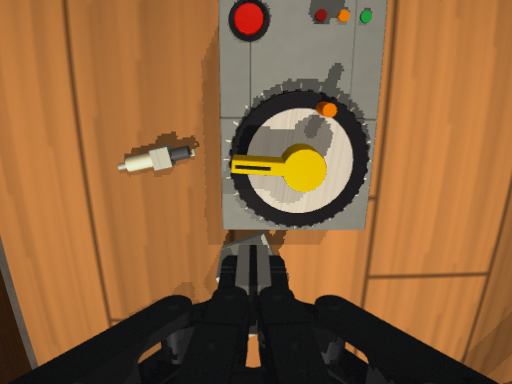

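The wrist view shows the hub at (304,168), arm to (233,165), and peg at (330,110). This gives axis ≈ (549.8,144), arm at about -4°, and stop at about -97°. I'll lower the closed fingers behind the arm's trailing (+y) side.

>>> play_rows:
  targets:
    - {"tx": -0.064,"ty": 0.0,"tz": 0.0,"spin": 0.0,"gripper": 1.0}
    - {"tx": -0.064,"ty": 0.0,"tz": 0.2,"spin": 0.0,"gripper": 1.0}
    - {"tx": -0.064,"ty": 0.0,"tz": 0.4,"spin": 0.0,"gripper": 1.0}
    - {"tx": -0.064,"ty": 0.0,"tz": 0.56,"spin": 0.0,"gripper": 1.0}
    - {"tx": -0.064,"ty": 0.0,"tz": 0.61,"spin": 0.0,"gripper": 1.0}
    - {"tx": -0.064,"ty": 0.0,"tz": 0.61,"spin": 0.0,"gripper": 1.0}
    - {"tx": -0.064,"ty": 0.0,"tz": 0.61,"spin": 0.0,"gripper": 1.0}

```text
clock: 13.35
position: [594.5, 172.8, 127.7]
ee_rot: [0.708, -0.707, 0.001, -0.002]
contact_force: [0.7, 0.7, 0.0]
gripper_width: 0.1
```

```bash
cat > arc.py <<'E'
from h import *
import sys
A=np.array([549.8,144.2])
def tcp(th,g=0,r=44):
    c,s=np.cos(th),np.sin(th);return A+r*np.array([c,s])+(16.5+g)*np.array([-s,c])
def rows(p,q,ths,gs):
    X=np.array([2*q[0]**2-1,2*q[0]*q[1]]);yaw0=np.arctan2(X[1],X[0]);Y=np.array([X[1],-X[0]])
    for th,g in zip(ths,gs):
        d=tcp(th,g)-p[:2]; dy=(th-np.pi/2-yaw0+np.pi)%(2*np.pi)-np.pi
        print(round(np.degrees(th),1),'tx %.3f ty %.3f spin %.3f'%(d@X/250,d@Y/250,-dy/(np.pi/4)))
if __name__=='__main__':
    s=read_state();print(s['position'],s['ee_rot'],s['contact_force'])
    a=np.radians(np.array(eval(sys.argv[1]),float));g=eval(sys.argv[2]) if len(sys.argv)>2 else [0]*len(a)
    rows(s['position'],s['ee_rot'],a,g)
    print('tz for 124: %.3f'%((s['position'][2]-124)/250))
E
python3 arc.py "[-4,-4,-6,-10,-14,-18,-22,-26,-30,-34,-38,-42]" "[5,0]+[0]*10"; python3 - <<'E'
import sys;sys.path.insert(0,'.')
from h import *
im=grab('side');x=cv2.resize(im['frame'][130:310,170:310],None,fx=4,fy=3.3,interpolation=cv2.INTER_CUBIC);cv2.imwrite('pics/s10.png',x[:,:,::-1])
E
```

```text
[594.49822203 172.77003674 127.72357322] [ 0.70758638 -0.70662401  0.00075087 -0.00185893] [0.65476207 0.67881821 0.03685006]
-4.0 tx 0.041 ty -0.003 spin 0.091
-4.0 tx 0.061 ty -0.001 spin 0.091
-6.0 tx 0.067 ty -0.003 spin 0.135
-10.0 tx 0.080 ty -0.006 spin 0.224
-14.0 tx 0.093 ty -0.008 spin 0.313
-18.0 tx 0.106 ty -0.009 spin 0.402
-22.0 tx 0.119 ty -0.009 spin 0.491
-26.0 tx 0.132 ty -0.008 spin 0.580
-30.0 tx 0.145 ty -0.006 spin 0.668
-34.0 tx 0.158 ty -0.004 spin 0.757
-38.0 tx 0.171 ty -0.000 spin 0.846
-42.0 tx 0.183 ty 0.004 spin 0.935
tz for 124: 0.015
```

View pics/s10.png

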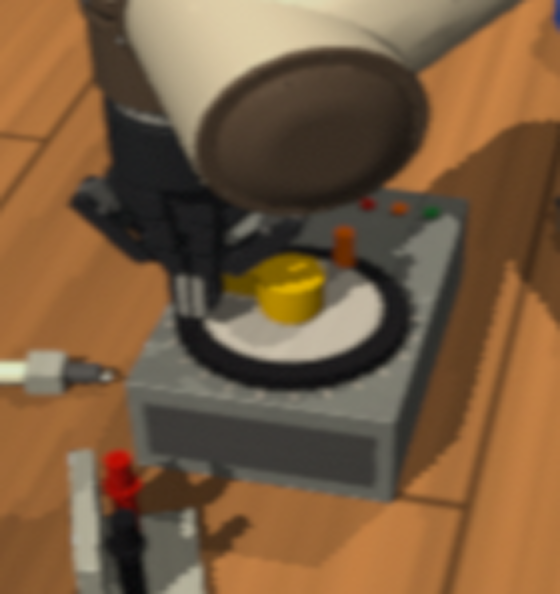

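Fingers are clear behind the arm (s10 at 195,295), clear of ring and peg. Sweeping the first part of the arc.

>>> play_rows:
  targets:
    - {"tx": 0.041,"ty": -0.003,"tz": 0.01,"spin": 0.09,"gripper": 1.0}
    - {"tx": 0.06,"ty": -0.002,"tz": 0.01,"spin": 0.09,"gripper": 1.0}
    - {"tx": 0.067,"ty": -0.003,"tz": 0.01,"spin": 0.135,"gripper": 1.0}
    - {"tx": 0.08,"ty": -0.006,"tz": 0.01,"spin": 0.224,"gripper": 1.0}
    - {"tx": 0.093,"ty": -0.008,"tz": 0.01,"spin": 0.313,"gripper": 1.0}
    - {"tx": 0.106,"ty": -0.009,"tz": 0.01,"spin": 0.402,"gripper": 1.0}
    - {"tx": 0.119,"ty": -0.009,"tz": 0.01,"spin": 0.491,"gripper": 1.0}
    - {"tx": 0.132,"ty": -0.008,"tz": 0.01,"spin": 0.58,"gripper": 1.0}
    - {"tx": 0.145,"ty": -0.006,"tz": 0.01,"spin": 0.668,"gripper": 1.0}

```text
clock: 14.52
position: [595.8, 137.1, 124.3]
ee_rot: [-0.499, 0.866, -0.0, 0.002]
contact_force: [0.6, 2.5, 1.2]
gripper_width: -0.0
```

```bash
python3 arc.py "[-34,-38,-42,-46,-50,-54,-58,-62,-66,-70]"; python3 m3.py side | head -4; python3 - <<'E'
import sys;sys.path.insert(0,'.')
from h import *
im=load('side');x=cv2.resize(im['frame'][130:310,170:310],None,fx=4,fy=3.3,interpolation=cv2.INTER_CUBIC);cv2.imwrite('pics/s11.png',x[:,:,::-1])
E
```

```text
[595.8187842  137.06852036 124.30654941] [-4.99271589e-01  8.66443518e-01 -1.30535105e-04  1.86881784e-03] [0.62263772 2.50689198 1.20356002]
-34.0 tx 0.014 ty -0.007 spin 0.087
-38.0 tx 0.026 ty -0.010 spin 0.176
-42.0 tx 0.039 ty -0.012 spin 0.265
-46.0 tx 0.052 ty -0.014 spin 0.353
-50.0 tx 0.065 ty -0.014 spin 0.442
-54.0 tx 0.079 ty -0.014 spin 0.531
-58.0 tx 0.092 ty -0.013 spin 0.620
-62.0 tx 0.105 ty -0.011 spin 0.709
-66.0 tx 0.117 ty -0.008 spin 0.798
-70.0 tx 0.130 ty -0.004 spin 0.887
tz for 124: 0.001
side yellow 359 top 208 z 130.09367129286235
 arm centroid dir deg -24.578130330872025 rmax 37.129513149576646
 line ang -79.4567 [ 27.197388 -11.640421]
 hub bbox [531.76686133 124.66616002] [571.7255626  164.96633902] [551.74621197 144.81624952]
```

View pics/s11.png

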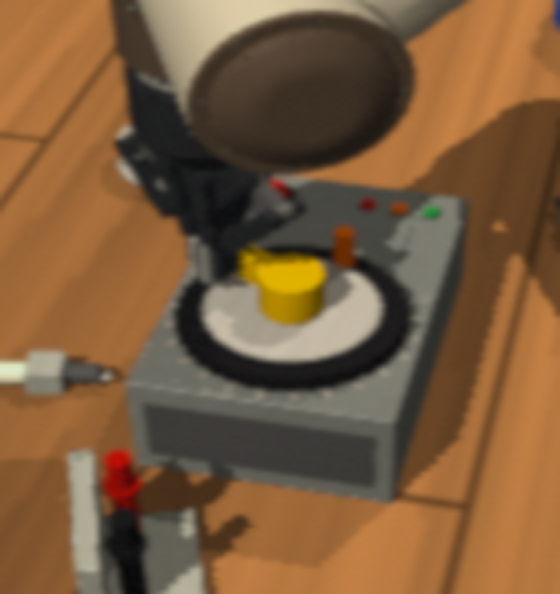

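>>> play_rows:
  targets:
    - {"tx": 0.014,"ty": -0.007,"tz": 0.0,"spin": 0.087,"gripper": 1.0}
    - {"tx": 0.026,"ty": -0.01,"tz": 0.0,"spin": 0.176,"gripper": 1.0}
    - {"tx": 0.039,"ty": -0.012,"tz": 0.0,"spin": 0.265,"gripper": 1.0}
    - {"tx": 0.052,"ty": -0.014,"tz": 0.0,"spin": 0.353,"gripper": 1.0}
    - {"tx": 0.065,"ty": -0.014,"tz": 0.0,"spin": 0.442,"gripper": 1.0}
    - {"tx": 0.079,"ty": -0.014,"tz": 0.0,"spin": 0.531,"gripper": 1.0}
    - {"tx": 0.092,"ty": -0.013,"tz": 0.0,"spin": 0.62,"gripper": 1.0}
    - {"tx": 0.105,"ty": -0.011,"tz": 0.0,"spin": 0.709,"gripper": 1.0}
    - {"tx": 0.117,"ty": -0.008,"tz": 0.0,"spin": 0.798,"gripper": 1.0}

```text
clock: 15.7
position: [583.0, 110.6, 124.0]
ee_rot: [-0.208, 0.978, 0.0, 0.002]
contact_force: [1.4, 2.9, 0.7]
gripper_width: 0.2
```

```bash
python3 arc.py "[-66,-70,-73,-76,-79,-82,-85,-88,-90,-92,-94,-96,-98]"; python3 - <<'E'
import sys;sys.path.insert(0,'.')
from h import *
im=grab('side');x=cv2.resize(im['frame'][130:310,170:310],None,fx=4,fy=3.3,interpolation=cv2.INTER_CUBIC);cv2.imwrite('pics/s12.png',x[:,:,::-1])
E
```

```text
[582.96237336 110.55281749 123.96888647] [-2.08338066e-01  9.78055312e-01  2.88311049e-04  1.72421837e-03] [1.43618837 2.93216683 0.73048098]
-66.0 tx 0.000 ty 0.001 spin 0.001
-70.0 tx 0.013 ty -0.003 spin 0.090
-73.0 tx 0.022 ty -0.006 spin 0.157
-76.0 tx 0.032 ty -0.008 spin 0.223
-79.0 tx 0.042 ty -0.009 spin 0.290
-82.0 tx 0.052 ty -0.010 spin 0.357
-85.0 tx 0.061 ty -0.011 spin 0.423
-88.0 tx 0.071 ty -0.011 spin 0.490
-90.0 tx 0.078 ty -0.011 spin 0.534
-92.0 tx 0.084 ty -0.010 spin 0.579
-94.0 tx 0.091 ty -0.009 spin 0.623
-96.0 tx 0.097 ty -0.008 spin 0.668
-98.0 tx 0.104 ty -0.007 spin 0.712
tz for 124: -0.000
```

View pics/s12.png

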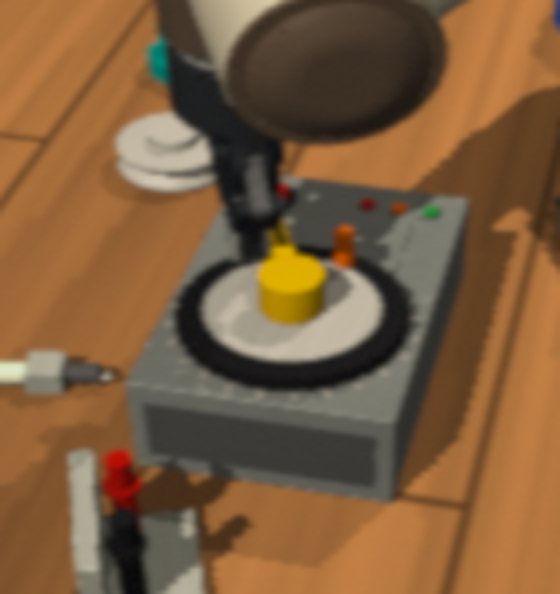

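Knob following; go to about -88° next, still clear of the stop.

>>> play_rows:
  targets:
    - {"tx": 0.013,"ty": -0.003,"tz": 0.0,"spin": 0.09,"gripper": 1.0}
    - {"tx": 0.022,"ty": -0.006,"tz": 0.0,"spin": 0.157,"gripper": 1.0}
    - {"tx": 0.032,"ty": -0.008,"tz": 0.0,"spin": 0.223,"gripper": 1.0}
    - {"tx": 0.042,"ty": -0.009,"tz": 0.0,"spin": 0.29,"gripper": 1.0}
    - {"tx": 0.052,"ty": -0.01,"tz": 0.0,"spin": 0.357,"gripper": 1.0}
    - {"tx": 0.061,"ty": -0.011,"tz": 0.0,"spin": 0.423,"gripper": 1.0}
    - {"tx": 0.067,"ty": -0.011,"tz": 0.0,"spin": 0.46,"gripper": 1.0}
    - {"tx": 0.067,"ty": -0.011,"tz": 0.0,"spin": 0.46,"gripper": 1.0}

```text
clock: 16.75
position: [568.4, 100.6, 123.7]
ee_rot: [-0.03, 1.0, 0.0, 0.001]
contact_force: [3.2, 0.8, 1.6]
gripper_width: -0.2
```

```bash
python3 arc.py "[-87,-88,-90,-91,-92,-93,-94,-95,-96,-97,-98,-100,-102]"; python3 m3.py side scene
```

```text
[568.41047491 100.61843065 123.74392838] [-3.03265905e-02  9.99539527e-01  1.91643167e-04  9.97472182e-04] [3.24559074 0.79798831 1.64891719]
-87.0 tx -0.001 ty 0.002 spin 0.011
-88.0 tx 0.002 ty 0.001 spin 0.033
-90.0 tx 0.009 ty -0.001 spin 0.077
-91.0 tx 0.012 ty -0.002 spin 0.099
-92.0 tx 0.015 ty -0.003 spin 0.122
-93.0 tx 0.018 ty -0.004 spin 0.144
-94.0 tx 0.021 ty -0.005 spin 0.166
-95.0 tx 0.024 ty -0.005 spin 0.188
-96.0 tx 0.028 ty -0.006 spin 0.211
-97.0 tx 0.031 ty -0.007 spin 0.233
-98.0 tx 0.034 ty -0.007 spin 0.255
-100.0 tx 0.041 ty -0.008 spin 0.299
-102.0 tx 0.047 ty -0.009 spin 0.344
tz for 124: -0.001
side yellow 379 top 236 z 129.93050670835046
 arm centroid dir deg -86.97086972088084 rmax 60.41846214121964
 line ang -88.02087 [  2.100479 -42.642433]
 hub bbox [531.3537765  120.71561066] [567.29613333 164.69840618] [549.32495491 142.70700842]
 peg 53 [530.59113684  98.19685276 116.03695312] [526.09854917  89.83496599 100.43733871] [536.13299729 102.15855599 129.19461189]
 pegtop 14 [530.86409288  95.99662988 127.35776632]
 ring 587 [548.92345463 146.11370516  97.95585906] [128.86480247 130.70819921   4.8940914 ]
scene yellow 378 top 206 z 130.8713321829827
 arm centroid dir deg -84.13940758756813 rmax 46.81616387745108
 line ang 69.10441 [  3.404058 -34.961826]
 hub bbox [531.68458347 121.77975149] [569.02837993 163.94997377] [550.3564817  142.86486263]
 peg 22 [532.04317158  98.04272064 123.12154719] [527.71030122  91.5543923  110.6098706 ] [537.92858589 100.87763439 129.85213787]
 pegtop 12 [532.61671245  97.61800949 127.85411812]
 ring 584 [551.24672489 147.51552426  98.00279064] [129.62889005 127.97931243   4.91275468]
```

>>> play_rows:
  targets:
    - {"tx": 0.005,"ty": 0.0,"tz": 0.0,"spin": 0.05,"gripper": 1.0}
    - {"tx": 0.009,"ty": -0.001,"tz": 0.0,"spin": 0.077,"gripper": 1.0}
    - {"tx": 0.015,"ty": -0.003,"tz": 0.0,"spin": 0.122,"gripper": 1.0}
    - {"tx": 0.018,"ty": -0.004,"tz": 0.0,"spin": 0.144,"gripper": 1.0}
    - {"tx": 0.018,"ty": -0.004,"tz": 0.0,"spin": 0.144,"gripper": 1.0}

```text
clock: 17.48
position: [563.1, 99.0, 123.1]
ee_rot: [0.027, 1.0, -0.0, -0.0]
contact_force: [2.7, -0.9, 1.6]
gripper_width: 0.0
```

>>> play_rows:
  targets:
    - {"tx": 0.004,"ty": -0.001,"tz": 0.0,"spin": 0.029,"gripper": 1.0}
    - {"tx": 0.007,"ty": -0.002,"tz": 0.0,"spin": 0.05,"gripper": 1.0}
    - {"tx": 0.007,"ty": -0.002,"tz": 0.0,"spin": 0.05,"gripper": 1.0}

```text
clock: 17.85
position: [561.2, 98.6, 123.0]
ee_rot: [0.047, 0.999, -0.0, -0.0]
contact_force: [3.1, -1.7, 2.1]
gripper_width: 0.2
```

>>> play_rows:
  targets:
    - {"tx": 0.003,"ty": 0.0,"tz": 0.0,"spin": 0.015,"gripper": 1.0}
    - {"tx": 0.003,"ty": 0.0,"tz": 0.0,"spin": 0.015,"gripper": 1.0}

```text
clock: 18.1
position: [560.4, 98.6, 122.9]
ee_rot: [0.052, 0.999, -0.0, -0.0]
contact_force: [2.8, -1.6, 1.6]
gripper_width: 0.2
```

>>> play_rows:
  targets:
    - {"tx": 0.003,"ty": 0.0,"tz": 0.0,"spin": 0.015,"gripper": 1.0}
    - {"tx": 0.003,"ty": 0.0,"tz": 0.0,"spin": 0.015,"gripper": 1.0}

```text
clock: 18.35
position: [560.3, 98.6, 122.9]
ee_rot: [0.058, 0.998, -0.0, 0.0]
contact_force: [4.3, -2.5, 0.3]
gripper_width: -0.1
```

>>> play_rows:
  targets:
    - {"tx": 0.002,"ty": 0.0,"tz": 0.0,"spin": 0.0,"gripper": 1.0}
    - {"tx": 0.002,"ty": 0.0,"tz": 0.0,"spin": 0.0,"gripper": 1.0}

```text
clock: 18.6
position: [560.3, 98.6, 123.0]
ee_rot: [0.058, 0.998, -0.0, 0.001]
contact_force: [5.7, -3.9, -1.1]
gripper_width: 0.1
```

>>> play_rows:
  targets:
    - {"tx": 0.002,"ty": 0.0,"tz": 0.0,"spin": 0.0,"gripper": 1.0}
    - {"tx": 0.002,"ty": 0.0,"tz": 0.0,"spin": 0.0,"gripper": 1.0}

```text
clock: 18.85
position: [560.2, 98.6, 123.0]
ee_rot: [0.058, 0.998, -0.0, 0.001]
contact_force: [7.6, -3.8, -0.3]
gripper_width: -0.2
```

>>> play_rows:
  targets:
    - {"tx": 0.0,"ty": 0.0,"tz": 0.0,"spin": 0.0,"gripper": 1.0}
    - {"tx": 0.0,"ty": 0.0,"tz": 0.0,"spin": 0.0,"gripper": 1.0}

```text
clock: 19.1
position: [560.2, 98.6, 123.0]
ee_rot: [0.058, 0.998, -0.0, 0.001]
contact_force: [6.1, -4.4, -1.9]
gripper_width: 0.3
```

```bash
python3 m3.py side scene; python3 - <<'E'
import sys;sys.path.insert(0,'.')
from h import *
im=load('side');x=cv2.resize(im['frame'][160:260,190:290],None,fx=6,fy=6,interpolation=cv2.INTER_CUBIC);cv2.imwrite('pics/s13.png',x[:,:,::-1])
E
```

```text
side yellow 391 top 244 z 129.90399386578315
 arm centroid dir deg -97.86069421406432 rmax 60.484753390603885
 line ang 80.73689 [ -6.085324 -42.930286]
 hub bbox [531.50390549 121.23922082] [566.58439804 163.69721283] [549.04415177 142.46821682]
 peg 53 [530.96542329  97.92983298 117.06815299] [526.35345038  90.32888844 102.13863361] [536.27785973 101.9667815  130.349084  ]
 pegtop 13 [531.14161328  95.28854222 127.33028851]
 ring 588 [548.96559323 149.66673572  97.97810817] [128.52001417 123.68978728   4.88131573]
scene yellow 359 top 198 z 130.92023927662046
 arm centroid dir deg -94.43918866158018 rmax 45.00930274154055
 line ang 63.389275 [ -2.6793084 -34.376938 ]
 hub bbox [532.30246375 121.39753893] [570.23613795 164.18157726] [551.26930085 142.78955809]
 peg 11 [531.08932348  97.79242461 126.01130364] [528.0822527   93.80218887 118.54612801] [535.24606099 100.07096373 128.51204337]
 pegtop 9 [531.5203114   97.533243   127.16548763]
 ring 598 [551.86176331 146.80178587  98.02349617] [129.56708609 127.65019527   4.94456651]
```

View pics/s13.png

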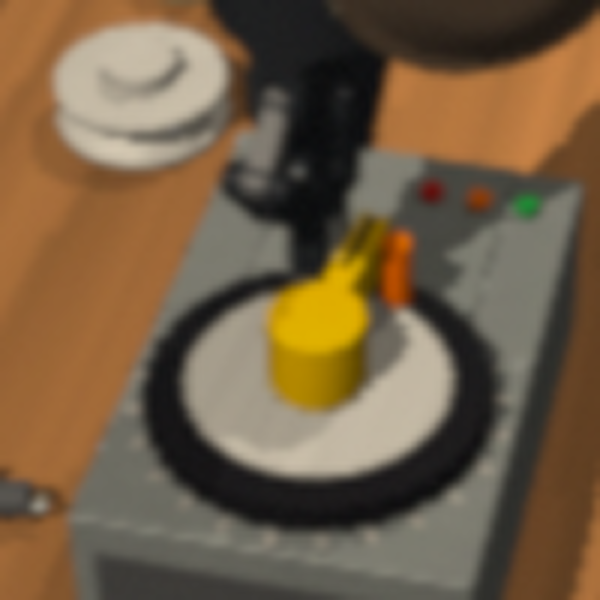

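The arm lies against the peg (s13 at 385,255) and the peg hasn't moved. One more slight press, then I'll retreat away from the arm and up.

>>> play_rows:
  targets:
    - {"tx": 0.002,"ty": 0.0,"tz": 0.0,"spin": 0.0,"gripper": 1.0}
    - {"tx": 0.002,"ty": 0.0,"tz": 0.0,"spin": 0.0,"gripper": 1.0}

```text
clock: 19.45
position: [560.2, 98.6, 123.0]
ee_rot: [0.058, 0.998, 0.0, 0.002]
contact_force: [9.1, -4.2, -2.0]
gripper_width: 0.3
```

>>> play_rows:
  targets:
    - {"tx": -0.006,"ty": 0.0,"tz": 0.0,"spin": 0.0,"gripper": 1.0}
    - {"tx": -0.02,"ty": 0.0,"tz": 0.0,"spin": 0.0,"gripper": 1.0}
    - {"tx": -0.08,"ty": 0.0,"tz": 0.0,"spin": 0.0,"gripper": 1.0}
    - {"tx": -0.08,"ty": 0.0,"tz": -0.2,"spin": 0.0,"gripper": 1.0}
    - {"tx": -0.08,"ty": 0.0,"tz": -0.4,"spin": 0.0,"gripper": 1.0}
    - {"tx": -0.08,"ty": 0.0,"tz": -0.6,"spin": 0.0,"gripper": 1.0}
    - {"tx": -0.08,"ty": 0.0,"tz": -0.8,"spin": 0.0,"gripper": 1.0}
    - {"tx": 0.1,"ty": -0.2,"tz": -0.8,"spin": 0.0,"gripper": 1.0}
    - {"tx": 0.1,"ty": -0.2,"tz": -0.8,"spin": 0.0,"gripper": 1.0}
    - {"tx": 0.1,"ty": -0.2,"tz": -0.8,"spin": 0.0,"gripper": 1.0}

```text
clock: 20.7
position: [528.0, 52.2, 323.2]
ee_rot: [0.058, 0.998, 0.0, 0.0]
contact_force: [0.1, 0.5, -1.0]
gripper_width: -0.1
```

```bash
python3 m3.py side scene wrist; python3 - <<'E'
import sys;sys.path.insert(0,'.')
from h import *
s=read_state();print(s['position'],s['contact_force'])
save('w14.png',load('wrist'))
im=load('side');x=cv2.resize(im['frame'][130:290,180:320],None,fx=4.2,fy=3.7,interpolation=cv2.INTER_CUBIC);cv2.imwrite('pics/s14.png',x[:,:,::-1])
E
```

```text
side yellow 387 top 235 z 129.78905321674216
 arm centroid dir deg -97.92834592443793 rmax 61.50611459420021
 line ang 79.93958 [ -5.8324623 -42.256165 ]
 hub bbox [531.56712264 122.45578457] [566.61096217 164.98867917] [549.08904241 143.72223187]
 peg 54 [530.84251493  98.29361675 117.07852533] [526.19877384  91.06407493 100.90358059] [536.03636342 101.87227157 128.64071774]
 pegtop 14 [531.03596729  95.9810754  127.52473516]
 ring 576 [548.32111085 150.07612033  97.9782699 ] [128.370665   126.94614868   4.94021343]
scene yellow 410 top 233 z 130.96854151433058
 arm centroid dir deg -94.22942052229132 rmax 60.74334787287209
 line ang 77.34552 [ -2.2272594 -41.143467 ]
 hub bbox [532.83840051 120.71236613] [569.08275913 163.48065891] [550.96057982 142.09651252]
 peg 14 [531.200834    97.23555203 126.41653845] [528.09962243  91.84168273 118.88321916] [535.82663471 101.38766521 130.68769796]
 pegtop 10 [531.61498076  96.37047996 127.88154228]
 ring 601 [550.21899931 145.67905106  97.99781391] [131.06893319 130.06268095   4.98545829]
wrist yellow 1868 top 1547 z 131.3877400460039
 arm centroid dir deg -97.96337024384974 rmax 62.584745696379635
 line ang 83.83269 [ -7.067076 -43.358456]
 hub bbox [530.77739193 120.58186438] [568.48203926 162.08365922] [549.6297156 141.3327618]
 peg 176 [529.70129522  93.23591501 123.70439226] [525.31372247  88.06023145 101.85911892] [538.33169638 102.10095579 130.70189306]
 pegtop 115 [531.04745734  93.72897769 128.96867248]
 ring 3811 [549.80063577 143.65289757  98.01410853] [132.70983261 132.24389097   4.96171339]
[528.63457764  52.8954873  322.48178413] [ 0.00911725 -0.46528677 -0.0314873 ]
```

View pics/s14.png

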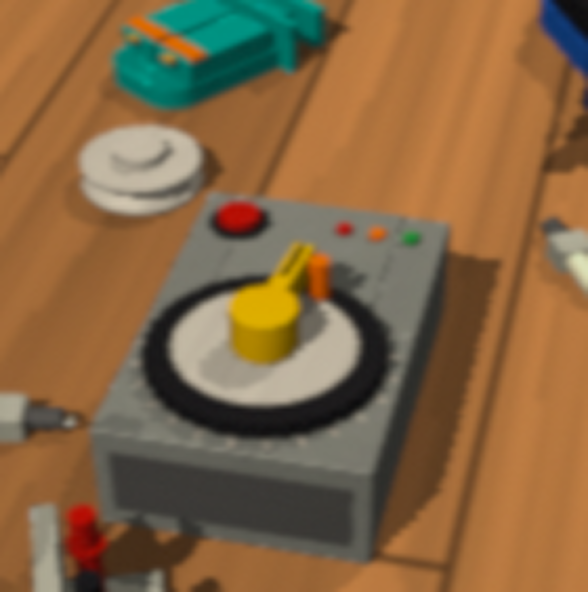

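View pics/w14.png

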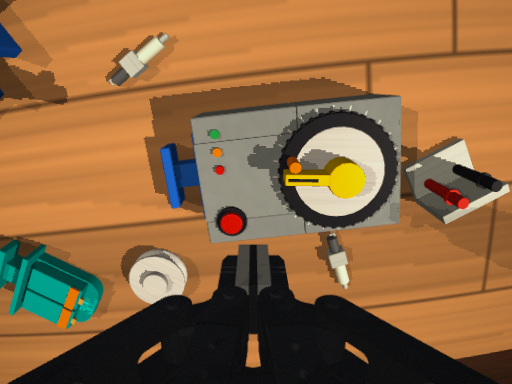

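The side view shows the arm on the peg (300,270 against 320,275). The wrist view shows the same contact at (290,172), with the tray bar snug at (172,175) and the bystanders in place. Handing in.

```bash
python3 -c "
from bench import *
print(read_state()['clock']);print(job_done())"
```

```text
20.85
the job is handed in; nothing more can be done
None
```

The tray is fully home in the bay and the knob's arm rests against the orange peg. I handed the job in at about 21 s, and no verdict is reported.

- **Tray:** I gripped the small blue tray by its stem, squared it from about 7° off, and slid it into the bay. I then pushed the bar with closed fingers to a hard stop at 23 N. My check showed the flange front at y ≈ -10.5 mm against a charger side at about -10 mm. The tray was centred to about 0.1 mm in x, and the two ends of its bar were square to about 0.3 mm.
- **Knob:** I swept it about 93° clockwise with closed fingers. I pressed it on the peg with about 6–9 N at the finger, which is roughly 3–5 N on the peg after friction. Then I backed off in the air.
- **Last checks:** The arm is still touching the peg in both the side and wrist views. The bystanders look to be where they were, though I checked that by eye only. The peg reads within about 1 mm of its start position in each camera.
- **Disagreements:** The cameras differ by 2–3 mm on the dial axis and peg, and by about 4° on the arm angle from the scene view. I put this down to calibration and partial occlusion. The flange was not directly visible in the last picture, so the tray's final position rests on the earlier measurement after the push.

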